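# Make up the printing kit and the collage kit

### The arm

A 6-joint arm with a two-finger parallel gripper is mounted at the origin on the work surface. World frame = base frame: x ahead of the robot, y to its left, z up, the work surface at z = 0. Lengths are in m, angles in rad, forces in N, time in s.
With the tool pointing down it reaches from about 0.375 to 0.975 m from the base axis. Payload 3.8 kg.
Tool frame: the origin (TCP) lies at the very end of the fingers, on their centre line; the grasp point (between the pads) lies 19 mm behind it; z points along the fingers, y is the line along which they close (so a half turn about z gives the same grasp; the last joint's range is limited). The gripper opens to 85 mm and grips with 20 to 120 N. Pads are 22 mm wide; open, the fingers measure 114 mm over their backs; the gripper's body (76 mm by 85 mm) begins 54 mm behind the grasp point. The pads swing forward as they close: fully open they stand 13 mm farther back than shut.
Start: joints at [-1.156, 0.264, 1.604, -0, 1.274, -0.037], TCP at [0.295, -0.607, 0.231] pointing down, gripper open.
Joint ranges: [-2.63, 2.63], [-0.94, 2.18], [0.31, 2.57], [-1.31, 4.45], [0, 2.66], [-2.55, 2.55]. Speed limits (rad/s): [2.57, 2.57, 3.14, 3.14, 3.14, 3.14].

### API

Orientations are given as a 3x3 rotation matrix whose columns are the frame's x, y, z axes.
In Python, from cell import robot, imaging gives the robot as it stands.
- The arm moves only by the tool send_rows, never from a script. Its argument "targets" is a list of rows, each a list of 7 numbers: the shift along the world's x, y, z each as a share of 50 cm, from -1 to 1, then the turn, a rotation vector about the world's x, y, z each as a share of 30 degrees, from -1 to 1, then the closure in counts, from 0 (fully open) to 255 (shut). In form: [[tx, ty, tz, wx, wy, wz, fingers], ...]. A call has 1 to 10 rows; each row shifts and turns the commanded pose from where the row before left it; what a row does not reach is not made up. A row lasts 1/10 s, in which the tool goes at most 50 mm and 8.59 degrees, less where a joint would pass 70% of its speed; a pose out of reach is approached as far as the arm can. A call with a number of a shift or a turn outside -1 to 1 is refused whole. A call with a gripper value outside its range is refused whole. The fingers move at their own pace and stop on an object; "squeeze" is the grip in N (left out, the last holds). Time passes only in rows, so rows that do not move let the fingers close. It gives the time, the measured TCP pose, the force, the opening and the grip force at its end, in the units of the state.
- robot.read_state(): the state, without advancing time (a new reading comes with each control period).
- imaging.snapshot(name): name is "side" or "top"; returns the picture (400x640x3 uint8, red, green, blue); there is no depth.
- imaging.camera_params(name): a dict with "camera_matrix" (3x3 intrinsics, pixels), "D" ([k1, k2, p1, p2, k3] as OpenCV has them; the pictures are not rectified), "origin" and "rotation" of the camera in the world. Camera axes: x right, y down, z forward; pixel columns grow to the right and rows downward; lengths in m; the calibration is good to about 2 mm. A picture is of the moment at which its call begins. camera_params takes no time and is no camera call.
- robot.finish_job(): hands the job in; it is judged then, once.
The state is a dict: "clock": time; "joints": joint angles; "qd": joint speeds; "tau": joint torques, N m; "tool_pos": TCP position; "tcp_rot": TCP orientation; "wrist_force": force on the tool from outside, world axes, zero at the start; "moment": the same for the moment, N m; "opening": finger opening in m; "gripper_force": force on a finger pad.
Only numpy, scipy, OpenCV 4.12 (cv2) and the standard library are available. Lean on these libraries where they do the work, as an engineer would, in place of code of your own. Each camera call takes 0.05 s, during which the arm holds its last target. There are 200 camera calls.

### The job

Make up two kits for the art workshop. Printing kit, in the three-bay tray: the wooden stamp, the small jar and the grey carton. Collage kit, in the two-bay tray: the large jar and the roll of paper tape. One thing to a bay, any bay, each set down without dropping it and standing upright and flat on the floor of its bay; leave the cup, the stapler and the stone where they are.

Things in the scene. Friction and masses are not known exactly. Their poses are not given: they have to be found in the camera images.
- tray3: Three-bay kit tray: shallow open tray of dark wood, fixed to the table, 244 mm along its x, 118 mm along its y. Origin at the centre of its underside, on the table; z up. The floor is 4 mm thick; outer walls and the two dividers are 4 mm thick and stand 12 mm above the table. Three equal bays in a row along its x, each 76 mm (x) by 110 mm (y) inside, with centres at x = -80, 0 and +80 mm, y = 0.
- tray2: Two-bay kit tray: same make as the three-bay tray, fixed to the table, 172 mm along its x, 118 mm along its y. Origin at the centre of its underside; z up. Floor 4 mm thick, walls and the one divider 4 mm thick, 12 mm above the table. Two equal bays along its x, each 80 mm (x) by 110 mm (y) inside, with centres at x = -42 and +42 mm, y = 0.
- big_jar_mid (a point): Large jar: white plastic cylinder with a flat grey lid of nearly the same width, 58 mm in diameter, 72 mm tall, about 0.2 kg, standing upright. The point is at its centre, 36 mm above its underside; z up along its axis.
- small_jar_mid (a point): Small jar: same make as the large jar, white with grey lid, 44 mm in diameter, 48 mm tall, about 0.07 kg, standing upright. The point is at its centre, 24 mm above its underside; z up.
- stamp_mid (a point): Wooden hand stamp, about 0.09 kg: light wooden block 50 x 50 mm, 20 mm thick (sides along its x and y), rubber face down, with a round turned wooden knob upright in the middle of its top. Overall 60 mm tall; the knob is widest, 30 mm in diameter, from 44 to 56 mm above the underside, with a 20 mm neck below. The point is on the axis 30 mm above its underside; z up.
- tape_mid (a point): Roll of paper tape lying flat: off-white ring, 60 mm outer diameter, 38 mm hole, 38 mm tall, about 0.07 kg. The point is at its centre (in the middle of the hole), 19 mm above its underside; z up along its axis.
- carton_mid (a point): Small closed grey carton with a thin black band, rectangular: 56 mm along its x, 40 mm along its y, 45 mm tall, about 0.1 kg. The point is at its centre, 22.5 mm above its underside; z up.
- cup: Bystander, leave alone: blue ceramic cup without handle, 68 mm across the rim, 80 mm tall, loose among the stock. Origin at the centre of its underside.
- stapler: Bystander, leave alone: small black and steel stapler, 90 mm along its x, 28 mm along its y, about 45 mm tall, loose among the stock. Origin at the centre of its underside.
- stone: Bystander, leave alone: rounded grey stone used as paperweight, 64 mm across, 37 mm tall, loose among the stock. Origin at the centre of its underside.
Things that resemble listed ones, but are neither listed nor needed, are in the scene too. What is shaped like the tray2 but blue is not meant.

How it is judged:
By the outcome, as a careful person would: the job done as asked, in the order asked, and still so for the second after the job is handed in, with the robot touching nothing.
It also fails if it takes over 131 s, if anything falls off the work surface, if the arm or the gripper's body presses on something with over 40 N, if the wrist force passes 120 N, or if a joint passes its speed limit or range.

## Working session

There is one attempt and no reset: what is moved stays moved. The work goes in short steps, Python scripts to look and compute and a tool call to move; the robot and the scene stay as the last step left them, time stands still between calls to the robot, and variables do not carry over. Pictures are saved under pics/ and viewed, at most 14 in all, crops included, and the job is handed in when it is done.

Besides the shell and the picture viewer there is one more tool, called after "Emit:" as name(argument=value, ...) on one line, values as JSON. send_rows: Moves the arm, as the interface text tells. Shift numbers are shares of 50 cm and turn numbers shares of 30 degrees, none past 1 either way. Its arguments: {"type":"object","properties":{"targets":{"type":"array"},"squeeze":{"type":"number"}},"required":["targets"]}

```bash
mkdir -p pics; ls; python3 - <<'E'
from cell import robot, imaging
import cv2
for n in("top","side"):
    im=imaging.snapshot(n); cv2.imwrite(f"pics/{n}0.png",im[:,:,::-1])
    p=imaging.camera_params(n); print(n,p)
print(robot.read_state())
E
```

```text
pics
top {'camera_matrix': array([[441.48073873,   0.        , 318.47548837],
       [  0.        , 441.48073873, 195.3218752 ],
       [  0.        ,   0.        ,   1.        ]]), 'D': array([-0.09163002,  0.        ,  0.        ,  0.        ,  0.        ]), 'origin': array([ 0.30546678, -0.02636192,  1.20058879]), 'rotation': array([[-0.01673183, -0.99064891,  0.13540601],
       [-0.99983981,  0.01571657, -0.00856354],
       [ 0.00635535, -0.1355276 , -0.99075319]])}
side {'camera_matrix': array([[368.21108938,   0.        , 320.3366929 ],
       [  0.        , 368.21108938, 204.84154594],
       [  0.        ,   0.        ,   1.        ]]), 'D': array([-0.06318802,  0.        ,  0.        ,  0.        ,  0.        ]), 'origin': array([-0.14516532, -0.76122368,  0.65402146]), 'rotation': array([[ 0.77146307, -0.35128342,  0.53051361],
       [-0.6362564 , -0.43212907,  0.63909488],
       [ 0.00474692, -0.83058077, -0.55687794]])}
{'clock': 0.1, 'joints': array([-1.15592380e+00,  2.64672145e-01,  1.60524930e+00, -1.36714511e-05,
        1.27371812e+00, -3.69102413e-02]), 'qd': array([ 0.00030335, -0.00162561, -0.00384942, -0.00124987,  0.00122263,
        0.00122943]), 'tau': array([ 9.67207711e-05, -5.16707432e+01, -3.68590772e+01, -1.27748676e-04,
        6.36379104e-03,  8.79188093e-06]), 'tool_pos': array([ 0.29440209, -0.60666843,  0.23008395]), 'tcp_rot': array([[ 8.99668502e-01,  4.36572887e-01, -8.37019934e-04],
       [ 4.36573685e-01, -8.99666565e-01,  1.86800038e-03],
       [ 6.24794701e-05, -2.04600198e-03, -9.99997905e-01]]), 'wrist_force': array([-0.18819726, -0.6301602 , -0.13577749]), 'moment': array([-0.02351144, -0.02881754,  0.03875943]), 'gripper_force': 0.0, 'opening': 0.08526783743228104}
```

View pics/top0.png

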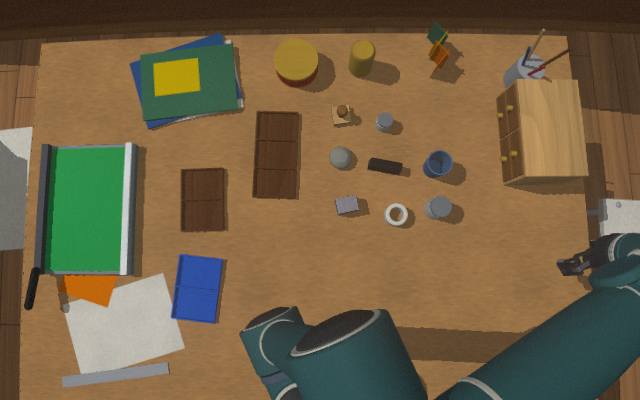

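View pics/side0.png

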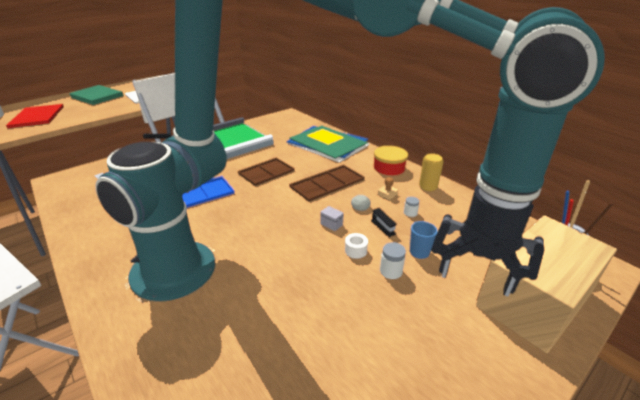

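```bash
cat > h.py <<'E'
import numpy as np, cv2
from cell import robot, imaging
def ray(n,uv):
    p=imaging.camera_params(n)
    q=cv2.undistortPoints(np.array(uv,float).reshape(-1,1,2),p["camera_matrix"],p["D"])[:,0]
    return p["origin"],np.c_[q,np.ones(len(q))]@p["rotation"].T
def plane(n,uv,z):
    o,d=ray(n,uv); return o+d*((z-o[2])/d[:,2])[:,None]
def proj(n,X):
    p=imaging.camera_params(n);R=p["rotation"].T
    return cv2.projectPoints(np.array(X,float).reshape(-1,1,3),cv2.Rodrigues(R)[0],-R@p["origin"],p["camera_matrix"],p["D"])[0][:,0]
E
python3 - <<'E'
from h import *
im=cv2.imread("pics/top0.png")
c=im[90:245,165:485]; 
cv2.imwrite("pics/crop0.png",cv2.resize(c,None,fx=2.5,fy=2.5,interpolation=cv2.INTER_CUBIC))
im=cv2.imread("pics/top0.png")
hsv=cv2.cvtColor(im,cv2.COLOR_BGR2HSV)
lab=cv2.cvtColor(im,cv2.COLOR_BGR2LAB).astype(float)
med=np.median(lab[90:245,165:485].reshape(-1,3),0)
m=(np.abs(lab-med)*[0.6,1,1]).max(2)>20
m=m.astype(np.uint8)*255
cv2.imwrite("pics/mask0.png",cv2.resize(m[90:245,165:485],None,fx=2.5,fy=2.5,interpolation=cv2.INTER_NEAREST))
cs,_=cv2.findContours(m,cv2.RETR_EXTERNAL,cv2.CHAIN_APPROX_NONE)
for k in cs:
    a=cv2.contourArea(k);x,y,w,h=cv2.boundingRect(k)
    if a>80 and 160<x<480 and 85<y<245:
        r=cv2.minAreaRect(k); print((x,y,w,h),a,np.round(r[0],1),np.round(r[1],1),round(r[2],1),lab[int(r[0][1]),int(r[0][0])])
E
```

```text
(384, 203, 31, 25) 527.0 [399.4 215.5] [30.7 22.1] 18.4 [133. 138. 158.]
(425, 196, 39, 28) 700.5 [444.4 208.7] [39. 24.] 14.0 [114. 128. 125.]
(335, 195, 35, 22) 523.0 [351.6 206. ] [20.6 31.4] 78.7 [132. 131. 126.]
(181, 168, 47, 64) 2814.0 [204.  199.5] [46. 63.] 0.0 [ 65. 138. 144.]
(367, 158, 43, 19) 462.5 [388.9 166.9] [42.5 13.3] 10.3 [ 45. 134. 133.]
(423, 150, 43, 36) 963.5 [445.2 169.5] [43.  30.5] 33.7 [ 81. 128. 115.]
(330, 147, 28, 24) 450.0 [342.8 158.9] [27.3 21.5] 26.6 [127. 126. 133.]
(376, 113, 27, 22) 368.5 [388.  125.3] [27.  18.8] 39.8 [113. 128. 127.]
(252, 111, 50, 88) 3906.0 [277.2 154.6] [46.8 87.8] 2.9 [ 64. 137. 148.]
(334, 108, 28, 20) 136.5 [348.1 122.3] [18.2 24.7] 43.2 [ 94. 132. 149.]
```

View pics/crop0.png

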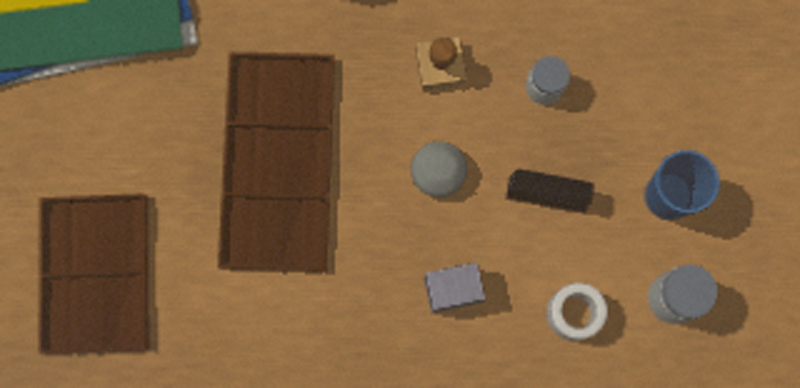

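View pics/mask0.png

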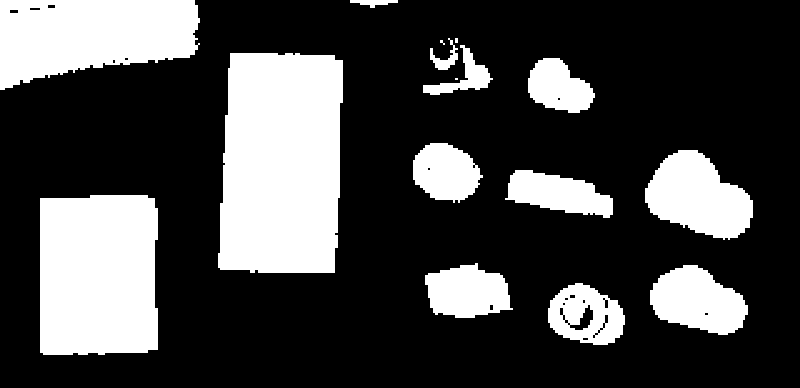

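The top crop (scale 2.5, origin 165,90) shows:
- **Stamp:** knob at crop (443,52).
- **Jar lids:** small at (551,74), large at (689,292).
- **Carton:** top at (455,287).
- **Tape:** at (578,311).
- **Trays:** both dark trays clearly outlined at the left.

```bash
python3 - <<'E'
from h import *
im=cv2.imread("pics/top0.png"); 
f=lambda p:np.array(p)/2.5+[165-.3,90-.3]
for n,p,z in [("stamp",(443,52),.052),("small",(551,74),.048),("large",(689,292),.072),("tape",(578,311),.038),("cup",(686,181),.08),("stone",(440,168),.03)]:
    print(n,plane("top",[f(p)],z)[0].round(4))
print("stapler",plane("top",[f(q) for q in [(508,185),(592,193)]],.03).round(3).tolist())
for n,P,z in [("tray3",[(230,53),(334,55),(326,271),(220,268)],.012),("tray2",[(40,198),(147,196),(149,353),(40,354)],.012),
   ("carton",[(427,273),(479,264),(485,299),(433,310)],.045),("stampblock",[(417,42),(460,38),(466,83),(423,90)],.02)]:
    X=plane("top",[f(q) for q in P],z)[:,:2]
    e=lambda i,j:(round(1000*np.linalg.norm(X[j]-X[i])),round(np.degrees(np.arctan2(*(X[j]-X[i])[::-1])),1))
    print(n,X.mean(0).round(4),"edges",e(0,1),e(1,2),e(3,2),e(0,3))
E
```

```text
stamp [ 0.6932 -0.1036  0.052 ]
small [ 0.6684 -0.2207  0.048 ]
large [ 0.4254 -0.3516  0.072 ]
tape [ 0.4108 -0.241   0.038 ]
cup [ 0.5412 -0.3527  0.08  ]
stone [ 0.5696 -0.0985  0.03  ]
stapler [[0.55, -0.172, 0.03], [0.54, -0.263, 0.03]]
tray3 [0.5855 0.0794] edges (117, np.float64(-92.2)) (244, np.float64(177.4)) (115, np.float64(-92.5)) (243, np.float64(177.7))
tray2 [0.4614 0.2807] edges (119, np.float64(-90.0)) (173, np.float64(-178.6)) (119, np.float64(-90.2)) (172, np.float64(-178.6))
carton [ 0.4384 -0.1114] edges (56, np.float64(-81.0)) (38, np.float64(-171.9)) (56, np.float64(-79.0)) (40, np.float64(-172.1))
stampblock [ 0.6911 -0.1038] edges (48, np.float64(-85.2)) (52, np.float64(-174.3)) (48, np.float64(-81.2)) (56, np.float64(-174.4))
```

Emit:
send_rows(targets=[[0,0.1,0,0,0,-0.28,0],[0,0.1,0,0,0,-0.28,0],[0,0.1,0,0,0,-0.28,0],[0,0.1,0,0,0,0,0],[0.02,0.09,0,0,0,0,0],[0.08,0.05,0,0,0,0,0],[0.08,0.05,0,0,0,0,0],[0.08,0.05,0,0,0,0,0],[0.08,0.05,0,0,0,0,0],[0.08,0.05,0,0,0,0,0]], squeeze=30)

```text
clock: 1.1
tool_pos: [0.5058, -0.2358, 0.231]
tcp_rot: [[1.0, 0.012, -0.0], [0.012, -1.0, 0.0], [-0.0, -0.0, -1.0]]
wrist_force: [1.0, -1.1, 0.5]
opening: 0.0855
gripper_force: 0.0
```

Emit:
send_rows(targets=[[0.074,0.052,-0.04,0,0,0,0],[0.074,0.052,-0.04,0,0,0,0],[0.074,0.052,-0.04,0,0,0,0],[0.074,0.052,-0.04,0,0,0,0],[0.074,0.054,-0.04,0,0,0,0],[0,0,-0.02,0,0,0,0],[0,0,0,0,0,0,0]])

```text
clock: 1.8
tool_pos: [0.6879, -0.105, 0.1175]
tcp_rot: [[1.0, 0.014, -0.006], [0.014, -1.0, 0.001], [-0.006, -0.001, -1.0]]
wrist_force: [-0.7, 0.1, -0.3]
opening: 0.0855
gripper_force: 0.0
```

```bash
python3 - <<'E'
from h import *
im=imaging.snapshot("side")[:,:,::-1]
print(proj("side",[[.693,-.104,.05],[.691,-.103,.121]]))
cv2.imwrite("pics/s1.png",cv2.resize(im[100:260,280:540],None,fx=3,fy=3,interpolation=cv2.INTER_CUBIC))
E
```

```text
[[389.32267015 181.37040901]
 [391.06313048 162.02434149]]
```

View pics/s1.png

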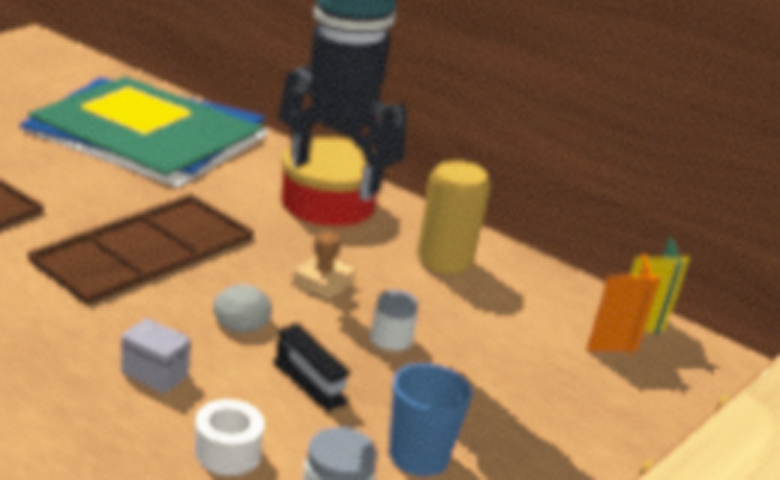

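The knob appears at side pixel (389,181), exactly where the top-view estimate predicts, and the gripper is right above it. Descending to grip.

Emit:
send_rows(targets=[[0.003,0.001,-0.08,0,0,0,0],[0,0,-0.07,0,0,0,0],[0,0,-0.036,0,0,0,0],[0,0,0,0,0,0,0],[0,0,0,0,0,0,255],[0,0,0,0,0,0,255],[0,0,0,0,0,0,255],[0,0,0,0,0,0,255],[0,0,0,0,0,0,255],[0,0,0,0,0,0,255]])

```text
clock: 2.85
tool_pos: [0.6925, -0.1059, 0.0302]
tcp_rot: [[1.0, 0.012, 0.003], [0.012, -1.0, -0.001], [0.003, 0.001, -1.0]]
wrist_force: [-0.8, 0.1, 5.6]
opening: 0.0289
gripper_force: 29.4
```

Emit:
send_rows(targets=[[0,0,0.04,0,0,0,255],[0,0,0.08,0,0,0,255],[0,0.05,0.06,0,0,0,255],[-0.018,0.09,0,0,0,-0.05,255],[-0.018,0.09,0,0,0,-0.05,255],[-0.018,0.09,0,0,0,0,255],[0,0.044,-0.06,0,0,0,255],[0,0,-0.06,0,0,0,255],[0,0,-0.02,0,0,0,255],[0,0,0,0,0,0,255]])

```text
clock: 3.85
tool_pos: [0.6618, 0.076, 0.0456]
tcp_rot: [[0.999, -0.04, -0.006], [-0.04, -0.999, -0.001], [-0.005, 0.001, -1.0]]
wrist_force: [0.4, -1.1, -1.0]
opening: 0.0284
gripper_force: 29.9
```

Emit:
send_rows(targets=[[0.005,0,-0.01,0,0,0,255],[0,0,-0.006,0,0,0,255],[0,0,-0.004,0,0,0,255],[0,0,0,0,0,0,255]])

```text
clock: 4.25
tool_pos: [0.6671, 0.0758, 0.0388]
tcp_rot: [[0.999, -0.041, 0.001], [-0.041, -0.999, 0.0], [0.001, -0.0, -1.0]]
wrist_force: [-0.6, 0.2, -1.6]
opening: 0.0286
gripper_force: 29.9
```

Emit:
send_rows(targets=[[0,0,-0.004,0,0,0,255],[0,0,-0.003,0,0,0,255],[0,0,-0.002,0,0,0,255],[0,0,0,0,0,0,255]])

```text
clock: 4.65
tool_pos: [0.6668, 0.0763, 0.0344]
tcp_rot: [[0.999, -0.04, 0.0], [-0.04, -0.999, -0.0], [0.0, 0.0, -1.0]]
wrist_force: [-1.5, 0.3, 2.5]
opening: 0.0285
gripper_force: 30.2
```

Emit:
send_rows(targets=[[0,0,-0.001,0,0,0,150],[0,0,0,0,0,0,130],[0,0,0,0,0,0,110],[0,0,0,0,0,0,90],[0,0,0.04,0,0,0,80],[0,0,0.08,0,0,0,40],[0,-0.05,0.06,0,0,0,0],[0,-0.09,0,0,0,0,0],[0,-0.09,0,0,0,0.05,0],[0,-0.09,0,0,0,0.05,0]])

```text
clock: 5.65
tool_pos: [0.6669, -0.085, 0.124]
tcp_rot: [[1.0, 0.014, 0.001], [0.014, -1.0, -0.0], [0.001, 0.0, -1.0]]
wrist_force: [0.4, 0.2, 0.1]
opening: 0.0855
gripper_force: 0.0
```

```bash
python3 - <<'E'
from h import *
im=imaging.snapshot("side")[:,:,::-1]
print(proj("side",[[.667,.076,.054]]))
cv2.imwrite("pics/s2.png",cv2.resize(im[100:260,280:540],None,fx=3,fy=3,interpolation=cv2.INTER_CUBIC))
E
```

```text
[[346.08600767 162.76756485]]
```

View pics/s2.png

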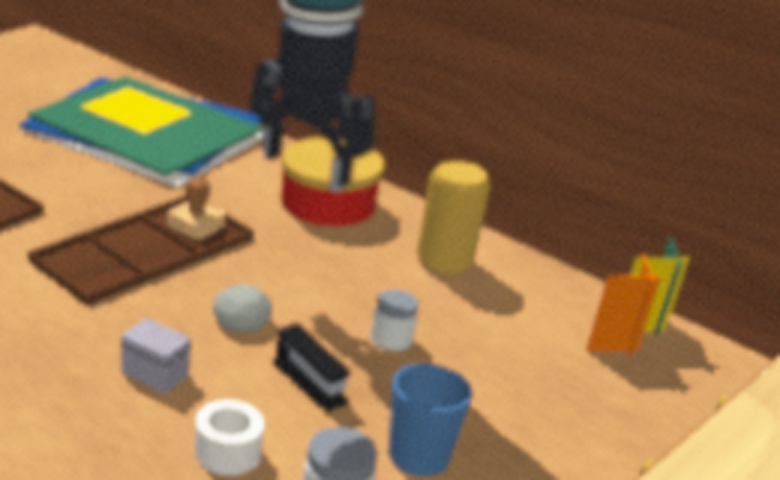

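The stamp stands upright in the far bay (crop 198,205). Next is the small jar (lid at crop 396,302).

Emit:
send_rows(targets=[[0.002,-0.09,0,0,0,0,0],[0,-0.09,0,0,0,0,0],[0,-0.09,-0.03,0,0,0,0],[0,-0.003,-0.08,0,0,0,0],[0,0,-0.08,0,0,0,0],[0,0,-0.036,0,0,0,0],[0,0,0,0,0,0,0],[0,0,0,0,0,0,255],[0,0,0,0,0,0,255],[0,0,0,0,0,0,255]])

```text
clock: 6.7
tool_pos: [0.6698, -0.2206, 0.0132]
tcp_rot: [[1.0, 0.013, 0.004], [0.013, -1.0, -0.002], [0.004, 0.002, -1.0]]
wrist_force: [0.2, 0.4, 0.1]
opening: 0.0442
gripper_force: 0.2
```

Emit:
send_rows(targets=[[0,0,0,0,0,0,255],[0,0,0,0,0,0,255],[0,0,0,0,0,0,255]])

```text
clock: 7.0
tool_pos: [0.67, -0.2206, 0.0134]
tcp_rot: [[1.0, 0.012, 0.005], [0.012, -1.0, -0.001], [0.005, 0.001, -1.0]]
wrist_force: [0.2, 2.0, 6.9]
opening: 0.0427
gripper_force: 31.1
```

Emit:
send_rows(targets=[[0,0,0.04,0,0,0,255],[0,0,0.08,0,0,0,255],[0,0.04,0.06,0,0,0,255],[-0.026,0.09,0,0,0,-0.05,255],[-0.026,0.09,0,0,0,-0.05,255],[-0.026,0.09,0,0,0,0,255],[-0.026,0.09,0,0,0,0,255],[-0.026,0.09,0,0,0,0,255],[-0.026,0.09,0,0,0,0,255],[-0.013,0.02,0,0,0,0,255]])

```text
clock: 8.0
tool_pos: [0.5818, 0.0838, 0.1008]
tcp_rot: [[0.999, -0.037, 0.0], [-0.037, -0.999, 0.001], [0.0, -0.001, -1.0]]
wrist_force: [0.1, -0.2, -1.0]
opening: 0.0429
gripper_force: 30.7
```

Emit:
send_rows(targets=[[0,0,-0.06,0,0,0,255],[0,0,-0.06,0,0,0,255],[0,0,-0.03,0,0,0,255],[0,0,0,0,0,0,255]])

```text
clock: 8.4
tool_pos: [0.5807, 0.0791, 0.0227]
tcp_rot: [[0.999, -0.041, -0.005], [-0.041, -0.999, -0.001], [-0.005, 0.001, -1.0]]
wrist_force: [-0.4, -0.1, -1.3]
opening: 0.0429
gripper_force: 30.7
```

Emit:
send_rows(targets=[[0.002,0,-0.006,0,0,0,255],[0,0,-0.004,0,0,0,255],[0,0,0,0,0,0,255]])

```text
clock: 8.7
tool_pos: [0.5853, 0.0795, 0.0214]
tcp_rot: [[0.999, -0.041, 0.002], [-0.041, -0.999, 0.0], [0.002, -0.0, -1.0]]
wrist_force: [-0.5, 0.5, 0.7]
opening: 0.043
gripper_force: 30.7
```

Emit:
send_rows(targets=[[0,0,-0.003,0,0,0,255],[0,0,-0.003,0,0,0,255],[0,0,-0.003,0,0,0,255],[0,0,0,0,0,0,255]])

```text
clock: 9.1
tool_pos: [0.5846, 0.0797, 0.0173]
tcp_rot: [[0.999, -0.04, 0.001], [-0.04, -0.999, -0.0], [0.001, 0.0, -1.0]]
wrist_force: [-2.8, -0.9, 8.3]
opening: 0.043
gripper_force: 31.5
```

Emit:
send_rows(targets=[[0,0,0,0,0,0,115],[0,0,0,0,0,0,100],[0,0,0,0,0,0,85],[0,0,0.02,0,0,0,80],[0,0,0.05,0,0,0,70],[0,0,0.09,0,0,0,40],[-0.058,-0.076,0.02,0,0,0.2,0],[-0.058,-0.076,0,0,0,0.2,0],[-0.058,-0.076,0,0,0,0,0],[-0.058,-0.076,0,0,0,0,0]])

```text
clock: 10.1
tool_pos: [0.4674, -0.0734, 0.1067]
tcp_rot: [[0.986, 0.169, 0.001], [0.169, -0.986, -0.001], [0.001, 0.001, -1.0]]
wrist_force: [0.5, -1.1, -0.2]
opening: 0.0857
gripper_force: 0.0
```

Emit:
send_rows(targets=[[-0.06,-0.078,0,0,0,0,0],[0,0,0,0,0,0,0],[0,0,0,0,0,0,0]])

```text
clock: 10.4
tool_pos: [0.438, -0.1121, 0.1064]
tcp_rot: [[0.986, 0.165, 0.001], [0.165, -0.986, -0.0], [0.001, 0.0, -1.0]]
wrist_force: [-0.7, -0.0, -0.6]
opening: 0.0854
gripper_force: 0.0
```

```bash
python3 - <<'E'
from h import *
im=imaging.snapshot("side")[:,:,::-1]
print(robot.read_state()["tool_pos"],proj("side",[[.5846,.0797,.052],[.4384,-.1114,.045]]))
cv2.imwrite("pics/s3.png",cv2.resize(im[100:300,230:490],None,fx=3,fy=3,interpolation=cv2.INTER_CUBIC))
E
```

```text
[ 0.43876088 -0.11146505  0.10651381] [[327.66425645 169.8734343 ]
 [332.0507473  211.77475665]]
```

View pics/s3.png

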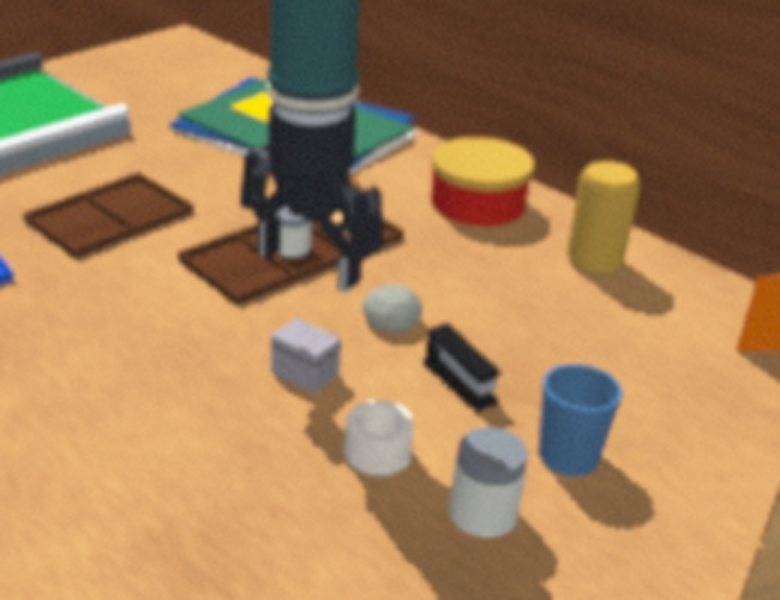

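The small jar stands upright in the middle bay (crop 293,235). The carton top at (306,339) matches the prediction, so I'm descending on it.

Emit:
send_rows(targets=[[0,0,-0.08,0,0,0,0],[0,0,-0.08,0,0,0,0],[0,0,-0.038,0,0,0,0],[0,0,0,0,0,0,0],[0,0,0,0,0,0,255],[0,0,0,0,0,0,255],[0,0,0,0,0,0,255],[0,0,0,0,0,0,255],[0,0,0,0,0,0,255]])

```text
clock: 11.35
tool_pos: [0.4403, -0.1116, 0.0086]
tcp_rot: [[0.986, 0.168, 0.004], [0.168, -0.986, -0.001], [0.004, 0.001, -1.0]]
wrist_force: [0.5, 1.9, 6.9]
opening: 0.0559
gripper_force: 33.1
```

Emit:
send_rows(targets=[[0,0,0.04,0,0,0,255],[0,0,0.08,0,0,0,255],[0,0.02,0.05,0,0,0,255],[0.026,0.08,0,0,0,-0.2,255],[0.026,0.08,0,0,0,-0.2,255],[0.026,0.08,0,0,0,0,255],[0.026,0.08,0,0,0,0,255],[0.026,0.049,0,0,0,0,255],[0,0,-0.06,0,0,0,255],[0,0,-0.06,0,0,0,255]])

```text
clock: 12.35
tool_pos: [0.505, 0.0845, 0.0326]
tcp_rot: [[0.999, -0.038, 0.004], [-0.038, -0.999, 0.0], [0.004, -0.0, -1.0]]
wrist_force: [0.4, 0.0, -1.3]
opening: 0.0558
gripper_force: 32.4
```

Emit:
send_rows(targets=[[0,0,-0.016,0,0,0,255],[0,0,-0.01,0,0,0,255],[0,0,0,0,0,0,255],[0,0,0,0,0,0,255]])

```text
clock: 12.75
tool_pos: [0.5043, 0.0831, 0.02]
tcp_rot: [[0.999, -0.041, 0.002], [-0.041, -0.999, 0.0], [0.002, -0.0, -1.0]]
wrist_force: [-0.0, 0.3, -0.3]
opening: 0.0556
gripper_force: 32.2
```

Emit:
send_rows(targets=[[0.001,0,-0.008,0,0,0,255],[0,0,-0.003,0,0,0,255],[0,0,-0.002,0,0,0,255],[0,0,-0.001,0,0,0,255],[0,0,0,0,0,0,255]])

```text
clock: 13.25
tool_pos: [0.504, 0.0832, 0.0126]
tcp_rot: [[0.999, -0.04, 0.0], [-0.04, -0.999, -0.0], [0.0, 0.0, -1.0]]
wrist_force: [-2.5, -0.1, 5.1]
opening: 0.0557
gripper_force: 32.7
```

Emit:
send_rows(targets=[[0,0,0,0,0,0,75],[0,0,0,0,0,0,65],[0,0,0,0,0,0,55],[0,0,0.02,0,0,0,55],[0,0,0.06,0,0,0,50],[0,0,0.09,0,0,0,20],[-0.018,-0.07,0.06,0,0,0.03,0],[-0.018,-0.095,0,0,0,0.03,0],[-0.018,-0.095,0,0,0,0.02,0],[-0.018,-0.095,0,0,0,0,0]])

```text
clock: 14.25
tool_pos: [0.4677, -0.0958, 0.1283]
tcp_rot: [[1.0, 0.003, 0.002], [0.003, -1.0, -0.001], [0.002, 0.001, -1.0]]
wrist_force: [0.4, -0.0, 0.4]
opening: 0.0852
gripper_force: 0.0
```

Emit:
send_rows(targets=[[-0.018,-0.096,0,0,0,0,0],[-0.018,-0.096,0,0,0,0,0],[-0.018,-0.096,0,0,0,0,0],[-0.018,-0.096,0,0,0,0,0],[-0.015,-0.096,0,0,0,0,0],[0,-0.035,0,0,0,0,0],[0,0,0,0,0,0,0],[0,0,0,0,0,0,0]])

```text
clock: 15.05
tool_pos: [0.4241, -0.3511, 0.1268]
tcp_rot: [[1.0, 0.001, -0.0], [0.001, -1.0, 0.001], [-0.0, -0.001, -1.0]]
wrist_force: [-0.6, -0.3, -0.4]
opening: 0.0857
gripper_force: 0.0
```

```bash
python3 - <<'E'
from h import *
im=imaging.snapshot("side")[:,:,::-1]
print(robot.read_state()["tool_pos"],proj("side",[[.4254,-.3516,.072],[.504,.083,.049]]))
cv2.imwrite("pics/s4.png",cv2.resize(im[100:300,230:490],None,fx=3,fy=3,interpolation=cv2.INTER_CUBIC))
E
```

```text
[ 0.42413633 -0.35039136  0.12662177] [[393.34134765 248.60570769]
 [308.51647468 177.60745574]]
```

View pics/s4.png

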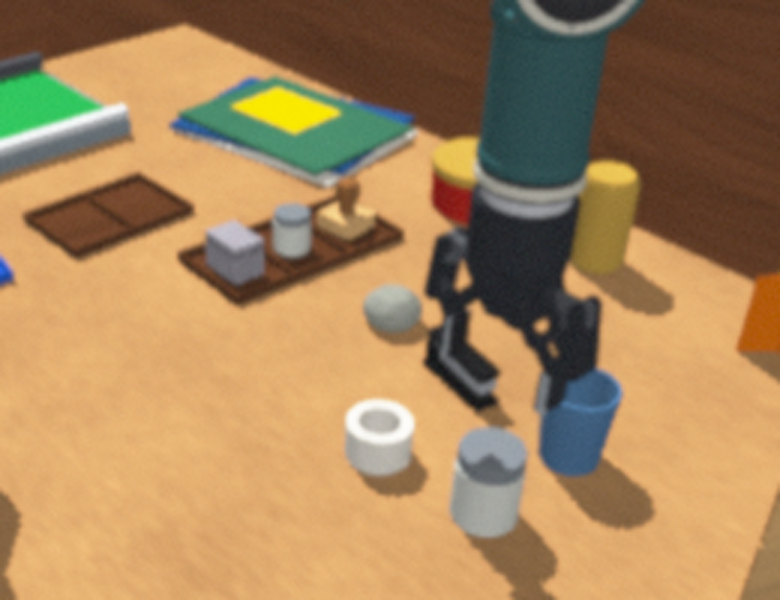

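All three printing-kit items are upright in their bays. The large jar lid at crop (492,447) agrees with the estimate, so I'm descending.

Emit:
send_rows(targets=[[0.002,0,-0.09,0,0,0,0],[0,-0.001,-0.08,0,0,0,0],[0,0,-0.042,0,0,0,0],[0,0,0,0,0,0,0],[0,0,0,0,0,0,255],[0,0,0,0,0,0,255],[0,0,0,0,0,0,255],[0,0,0,0,0,0,255],[0,0,0,0,0,0,255]])

```text
clock: 16.0
tool_pos: [0.427, -0.3533, 0.0231]
tcp_rot: [[1.0, 0.001, 0.004], [0.001, -1.0, -0.002], [0.004, 0.002, -1.0]]
wrist_force: [2.0, 2.6, 7.8]
opening: 0.0571
gripper_force: 33.2
```

Emit:
send_rows(targets=[[0,0,0.04,0,0,0,255],[0,0,0.08,0,0,0,255],[0,0.02,0.09,0,0,0,255],[0.012,0.096,0,0,0,0.05,255],[0.012,0.096,0,0,0,0,255],[0.012,0.096,0,0,0,0,255],[0.012,0.096,0,0,0,0,255],[0.012,0.096,0,0,0,0,255],[0.012,0.096,0,0,0,0,255],[0.012,0.096,0,0,0,0,255]])

```text
clock: 17.0
tool_pos: [0.4668, -0.0045, 0.1261]
tcp_rot: [[1.0, 0.027, 0.001], [0.027, -1.0, -0.0], [0.001, 0.0, -1.0]]
wrist_force: [0.6, -0.6, -2.3]
opening: 0.0573
gripper_force: 33.1
```

Emit:
send_rows(targets=[[0.012,0.096,0,0,0,0,255],[0.012,0.096,0,0,0,0,255],[0.012,0.096,0,0,0,0,255],[0.012,0.096,0,0,0,0,255],[0.012,0.096,0,0,0,0,255],[0.009,0.096,0,0,0,0,255],[0,0.045,0,0,0,0,255],[0,0,-0.06,0,0,0,255],[0,0,-0.06,0,0,0,255],[0,0,0,0,0,0,255]])

```text
clock: 18.0
tool_pos: [0.4974, 0.3022, 0.061]
tcp_rot: [[1.0, 0.028, -0.009], [0.028, -1.0, -0.005], [-0.009, 0.005, -1.0]]
wrist_force: [-0.8, -0.3, -3.4]
opening: 0.0574
gripper_force: 33.1
```

Emit:
send_rows(targets=[[0,-0.042,0,0,0,0,255],[0,0,-0.02,0,0,0,255],[0,0,-0.02,0,0,0,255],[0,0,0,0,0,0,255]])

```text
clock: 18.4
tool_pos: [0.5007, 0.2828, 0.0447]
tcp_rot: [[1.0, 0.027, -0.002], [0.027, -1.0, -0.001], [-0.002, 0.001, -1.0]]
wrist_force: [0.3, -0.4, -2.5]
opening: 0.0572
gripper_force: 33.4
```

Emit:
send_rows(targets=[[0.004,-0.001,-0.016,0,0,0,255],[0,0,-0.01,0,0,0,255],[0,0,-0.004,0,0,0,255],[0,0,0,0,0,0,255]])

```text
clock: 18.8
tool_pos: [0.5033, 0.2827, 0.0302]
tcp_rot: [[1.0, 0.028, -0.001], [0.028, -1.0, -0.0], [-0.001, 0.0, -1.0]]
wrist_force: [-0.2, -0.3, -1.4]
opening: 0.0574
gripper_force: 33.4
```

Emit:
send_rows(targets=[[0,0,-0.003,0,0,0,255],[0,0,-0.002,0,0,0,255],[0,0,-0.002,0,0,0,255],[0,0,0,0,0,0,255]])

```text
clock: 19.2
tool_pos: [0.5037, 0.2827, 0.0273]
tcp_rot: [[1.0, 0.028, 0.0], [0.028, -1.0, 0.0], [0.0, -0.0, -1.0]]
wrist_force: [-0.5, 0.3, -1.7]
opening: 0.0571
gripper_force: 33.4
```

Emit:
send_rows(targets=[[0,0,-0.002,0,0,0,255],[0,0,-0.001,0,0,0,255],[0,0,0,0,0,0,255]])

```text
clock: 19.5
tool_pos: [0.5038, 0.2828, 0.0272]
tcp_rot: [[1.0, 0.028, -0.0], [0.028, -1.0, -0.0], [-0.0, 0.0, -1.0]]
wrist_force: [-3.5, -2.1, 7.2]
opening: 0.0575
gripper_force: 34.3
```

Emit:
send_rows(targets=[[0,0,0,0,0,0,70],[0,0,0,0,0,0,60],[0,0,0,0,0,0,50],[0,0,0.02,0,0,0,45],[0,0,0.07,0,0,0,20],[0,0,0.09,0,0,0,0],[0,-0.02,0.04,0,0,0,0],[-0.018,-0.09,0,0,0,0,0],[-0.018,-0.09,0,0,0,0,0],[-0.018,-0.09,0,0,0,0,0]])

```text
clock: 20.5
tool_pos: [0.4767, 0.1367, 0.137]
tcp_rot: [[1.0, 0.029, 0.002], [0.029, -1.0, 0.0], [0.002, -0.0, -1.0]]
wrist_force: [-0.5, -0.5, -0.7]
opening: 0.0853
gripper_force: 0.0
```

Emit:
send_rows(targets=[[-0.018,-0.095,0,0,0,0,0],[-0.018,-0.095,0,0,0,0,0],[-0.018,-0.095,0,0,0,0,0],[-0.018,-0.095,0,0,0,0,0],[-0.018,-0.095,0,0,0,0,0],[-0.018,-0.095,0,0,0,0,0],[-0.018,-0.095,0,0,0,0,0],[-0.006,-0.09,0,0,0,0,0],[0,0,-0.02,0,0,0,0],[0,0,0,0,0,0,0]])

```text
clock: 21.5
tool_pos: [0.4096, -0.2402, 0.1251]
tcp_rot: [[1.0, 0.025, -0.002], [0.025, -1.0, 0.001], [-0.001, -0.001, -1.0]]
wrist_force: [-1.1, 1.3, -1.0]
opening: 0.0855
gripper_force: 0.0
```

```bash
python3 - <<'E'
from h import *
im=imaging.snapshot("side")[:,:,::-1]
print(robot.read_state()["tool_pos"],proj("side",[[.4108,-.241,.038],[.503,.283,.076]]))
cv2.imwrite("pics/s5.png",cv2.resize(im[100:300,230:490],None,fx=3,fy=3,interpolation=cv2.INTER_CUBIC))
E
```

```text
[ 0.40986894 -0.23921841  0.12524806] [[356.33413816 239.5366685 ]
 [274.2928584  150.05379372]]
```

View pics/s5.png

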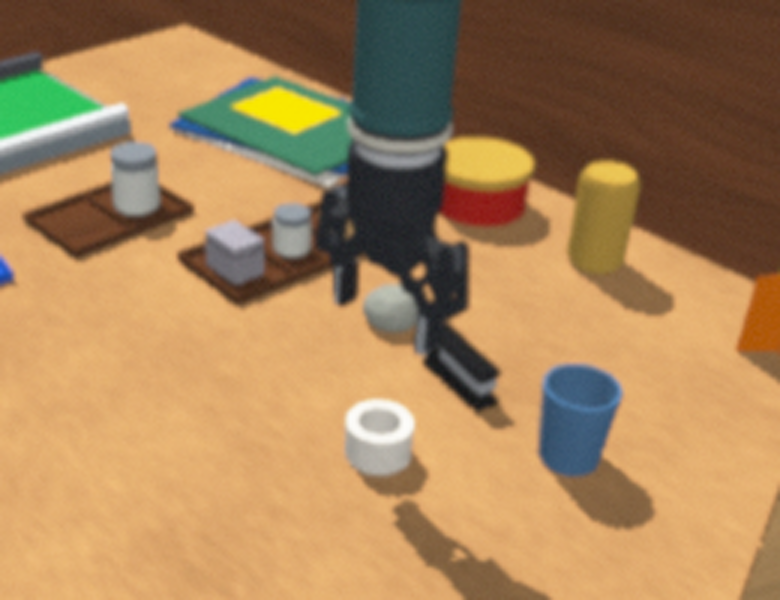

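The large jar is upright in the far bay of tray2 (crop 135,180). The tape's top centre at (380,420) matches the prediction.

Emit:
send_rows(targets=[[0.001,-0.002,-0.09,0,0,0,0],[0,0,-0.09,0,0,0,0],[0,0,-0.056,0,0,0,0],[0,0,0,0,0,0,0],[0,0,0,0,0,0,255],[0,0,0,0,0,0,255],[0,0,0,0,0,0,255],[0,0,0,0,0,0,255],[0,0,0,0,0,0,255]])

```text
clock: 22.45
tool_pos: [0.4133, -0.2416, 0.0102]
tcp_rot: [[1.0, 0.027, 0.004], [0.027, -1.0, -0.002], [0.004, 0.002, -1.0]]
wrist_force: [0.1, 2.4, 7.3]
opening: 0.0593
gripper_force: 33.2
```

Emit:
send_rows(targets=[[0,0,0.04,0,0,0,255],[0,0,0.08,0,0,0,255],[0,0.02,0.08,0,0,0,255],[0.001,0.096,0,0,0,0,255],[0.001,0.096,0,0,0,0,255],[0.001,0.096,0,0,0,0,255],[0.001,0.096,0,0,0,0,255],[0.001,0.096,0,0,0,0,255],[0.001,0.096,0,0,0,0,255],[0.001,0.096,0,0,0,0,255]])

```text
clock: 23.45
tool_pos: [0.4148, 0.1071, 0.1089]
tcp_rot: [[1.0, 0.027, 0.003], [0.027, -1.0, 0.0], [0.003, -0.0, -1.0]]
wrist_force: [1.4, -0.1, -0.4]
opening: 0.0591
gripper_force: 33.1
```

Emit:
send_rows(targets=[[0.003,0.096,0,0,0,0,255],[0.003,0.096,0,0,0,0,255],[0,0.096,0,0,0,0,255],[0,0.062,0,0,0,0,255],[0,0,-0.06,0,0,0,255],[0,0,-0.06,0,0,0,255],[0,0,-0.02,0,0,0,255],[0,0,-0.01,0,0,0,255],[0,0,0,0,0,0,255]])

```text
clock: 24.35
tool_pos: [0.4179, 0.28, 0.0331]
tcp_rot: [[1.0, 0.027, 0.0], [0.027, -1.0, -0.0], [0.0, 0.0, -1.0]]
wrist_force: [0.0, -0.2, -1.2]
opening: 0.0593
gripper_force: 33.1
```

Emit:
send_rows(targets=[[0.001,0,-0.02,0,0,0,255],[0,0,-0.01,0,0,0,255],[0,0,-0.004,0,0,0,255],[0,0,-0.002,0,0,0,255],[0,0,0,0,0,0,255]])

```text
clock: 24.85
tool_pos: [0.4182, 0.2802, 0.0148]
tcp_rot: [[1.0, 0.028, -0.0], [0.028, -1.0, 0.0], [-0.0, -0.0, -1.0]]
wrist_force: [0.4, 0.1, -0.9]
opening: 0.0599
gripper_force: 33.1
```

Emit:
send_rows(targets=[[0,0,-0.002,0,0,0,255],[0,0,-0.001,0,0,0,255],[0,0,0,0,0,0,255]])

```text
clock: 25.15
tool_pos: [0.4184, 0.2805, 0.0142]
tcp_rot: [[1.0, 0.028, 0.0], [0.028, -1.0, 0.0], [0.0, -0.0, -1.0]]
wrist_force: [-1.8, -1.0, 5.7]
opening: 0.0592
gripper_force: 33.5
```

Emit:
send_rows(targets=[[0,0,0,0,0,0,65],[0,0,0,0,0,0,55],[0,0,0,0,0,0,48],[0,0,0.02,0,0,0,45],[0,0,0.06,0,0,0,30],[0,0,0.09,0,0,0,0],[0,0,0.09,0,0,0,0],[0,-0.09,0.04,0,0,0,0],[0,-0.095,0,0,0,0,0],[0,-0.095,0,0,0,0,0]])

```text
clock: 26.15
tool_pos: [0.4191, 0.1395, 0.1656]
tcp_rot: [[1.0, 0.03, 0.004], [0.03, -1.0, 0.001], [0.004, -0.001, -1.0]]
wrist_force: [1.2, -0.3, 0.1]
opening: 0.0856
gripper_force: 0.0
```

Emit:
send_rows(targets=[[0,-0.095,0,0,0,0,0],[0,-0.095,0,0,0,0,0],[0,-0.095,0,0,0,0,0],[0,-0.095,0,0,0,0,0],[0,-0.095,0,0,0,0,0],[0,-0.095,0,0,0,0,0],[0,-0.095,0,0,0,0,0],[0,-0.095,0,0,0,0,0],[0,0,0,0,0,0,0]])

```text
clock: 27.05
tool_pos: [0.4184, -0.2452, 0.1646]
tcp_rot: [[1.0, 0.022, 0.002], [0.022, -1.0, -0.003], [0.002, 0.003, -1.0]]
wrist_force: [0.9, 0.7, -0.2]
opening: 0.0854
gripper_force: 0.0
```

```bash
python3 - <<'E'
from h import *
a=imaging.snapshot("side")[90:240,200:460,::-1]; b=imaging.snapshot("top")[90:240,165:425,::-1]
cv2.imwrite("pics/end.png",cv2.resize(np.vstack([b,a]),None,fx=2,fy=2,interpolation=cv2.INTER_CUBIC))
E
```

```text
(no output)
```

View pics/end.png

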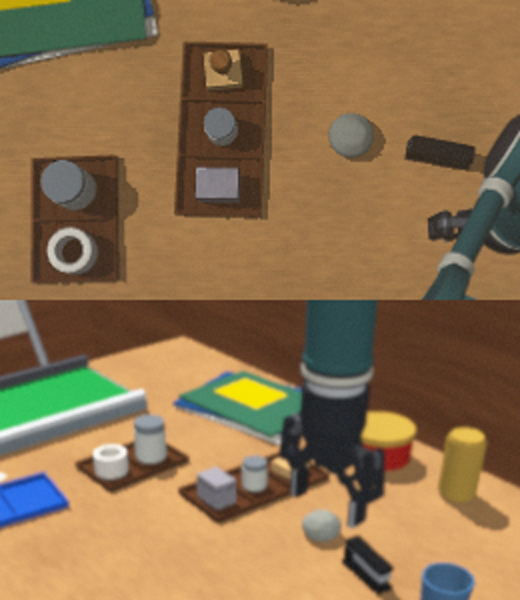

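The top view shows every item upright in its own bay: stamp (222,68), small jar (221,126) and carton (217,183) in tray3, and large jar (65,183) and tape (72,250) in tray2. The stone, stapler and cup have not moved, and the gripper is clear.

```bash
python3 -c "
from cell import robot
print(robot.finish_job())"
```

```text
the job is handed in; nothing more can be done
None
```

Both kits are made up and the job is handed in: stamp, small jar and carton are in the three-bay tray, large jar and tape in the two-bay tray, all upright in their own bays, at about 27 s on the clock.

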